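Zero the coaxial drive of a microscope stage

TASK

Set the specimen stage to zero before the next slide: first turn the big outer (coarse) knob of the two-tier coaxial drive until its white line points at the white index mark on the black housing, then turn the small inner (fine) knob on top of it until its line points at the same mark too. Both lines must end on the mark. Leave the single dimmer knob on the white lamp box as it is.

Things in the scene. Friction and masses are not known exactly. Their poses are not given: they have to be found in the camera images.
- drive: stage unit, fixed: black housing 150 x 150 x 45 mm, two-tier knob pair in the middle of its top; a grey stage bed (140 in x, 220 in y, all below 65 mm) starts 75 mm from the knob axis on its +x side. Origin: on the bench, below the vertical axis both knobs share; z up. White index mark: on the housing's top, 36 to 66 mm from the axis along own +x, between knobs and stage
- coarse (a joint): outer coarse knob: round, black, 56 mm across, 47 to 77 mm above the bench, white radial line on top and side. Angle in rad: 0 = line on the index mark, growing counter-clockwise seen from above; stops at -2.2 and 2.2. Starts at 0.6 to 1.3, so turn it clockwise. Stays where left; friction 0.12 N m; slides the stage 20 mm per rad
- fine (a joint): inner fine knob on top of the coarse one, same axis: round, black, 27 mm across, 79 to 111 mm above the bench, white radial line. Angle in rad: 0 = line on the index mark, growing counter-clockwise seen from above; stops at -2.2 and 2.2. Starts at -1.3 to -0.6, so turn it counter-clockwise. Stays where left; does not follow the coarse knob; friction 0.03 N m
- dimmer_mark (a point): bystander, not to be turned: end of the white line on the lamp dimmer, a single round black knob 50 mm across, 47 to 77 mm above the bench, in the middle of a white box 120 x 120 x 45 mm. The point is on the knob's top edge, 25 mm from its axis

How it is judged:
By the outcome, as a careful person would: the job done as asked, in the order asked, and still so for the second after the job is handed in, with the robot touching nothing.
It also fails if it takes over 42 s, if anything falls off the work surface, if the arm or the gripper's body presses on something with over 40 N, if the wrist force passes 120 N, or if a joint passes its speed limit or range.

ROBOT

A 6-joint arm with a two-finger parallel gripper is mounted at the origin on the work surface. World frame = base frame: x ahead of the robot, y to its left, z up, the work surface at z = 0. Lengths are in m, angles in rad, forces in N, time in s.
With the tool pointing down it reaches from about 0.35 to 1 m from the base axis. Payload 7.1 kg.
Tool frame: the origin (TCP) lies at the very end of the fingers, on their centre line; the grasp point (between the pads) lies 19 mm behind it (manip.pinch_z is the distance from the TCP to the grasp point, in m); z points along the fingers, y is the line along which they close (so a half turn about z gives the same grasp; the last joint's range is limited). The gripper opens to 85 mm and grips with 20 to 120 N. Pads are 22 mm wide; open, the fingers measure 114 mm over their backs; the gripper's body (76 mm by 85 mm) begins 54 mm behind the grasp point. The pads swing forward as they close: fully open they stand 13 mm farther back than shut.
Start: joints at [-1.289, 0.423, 1.63, -0, 1.089, -0.019], TCP at [0.185, -0.597, 0.231] pointing down, gripper open.
Joint ranges: [-3, 3], [-0.9, 2.11], [0.09, 2.58], [-1.31, 4.45], [0.11, 2.69], [-2.54, 2.54]. Speed limits (rad/s): [2.39, 2.39, 3.01, 3.14, 3.14, 3.14].

INTERFACE

Orientations are given as a rotation vector (axis times angle).
In Python, from rig import manip gives the robot as it stands. Calls block until the motion is done:
- manip.move_to(position, orientation): joint-space move of the TCP to a pose.
- manip.servo_line(position, orientation=None, rate=0.15): straight line of the TCP; orientation=None keeps the orientation; rate is the mean speed in m/s.
- manip.set_joints(angles): joint-space move.
- manip.command_gripper(opening, f_grip=None): finger opening in m; f_grip is the grip in N (None keeps the last); returns when the fingers have stopped.
- manip.hold(seconds).
- manip.solve_ik(position, orientation): joint angles nearest the present ones, or None.
- manip.camera(name): name is "side" or "top" or "wrist"; returns a dict with "image" (480x640x3 uint8, red, green, blue), "fx", "fy", "cx", "cy" (pixels), "cam_to_world" (4x4, takes a point from camera to world coordinates); the wrist camera has in their place "mount" (4x4, takes a point from camera to tool coordinates, whose origin is the TCP and whose axes are the flange's). Camera axes: x right, y down, z forward; pixel columns grow to the right and rows downward; lengths in m; the calibration is good to about 2 mm. A picture is of the moment at which its call begins: read the wrist's pose just before it. There is no depth.
A pose or a line that the arm cannot do raises manip.IKError and nothing moves.
- manip.sign_off(): hands the job in; it is judged then, once.
Trained networks look in the newest picture that a camera, given by its name, has taken for a name from the list of things; names that differ only in an ending like _2 or _b are one class to them, and where a whole thing is asked for, a point or a joint stands for the part that bears it (a point fixed in the world has none). Each returns a list of dicts, best first, with "p" (0 to 1); they miss things now and then, are a little off and sometimes report something else, mostly with a low value. They report only what shows in the picture. A call takes as long as a camera call.
- manip.search_frame(camera, thing): "rect" ([left, top, right, bottom] in pixels, round what is visible of it).
- manip.regions_of(camera, thing): "pixels" (480x640 bool, what is visible of it) and "rect" ([left, top, right, bottom] in pixels, round what is visible of it).
Readings, each from a call of its own:
- manip.read_time(): time.
- manip.read_joint_positions(): joint angles.
- manip.read_joint_vel(): joint speeds.
- manip.read_tau(): joint torques, N m.
- manip.read_position(): TCP position.
- manip.read_ee_rot(): TCP orientation.
- manip.read_contact_force(): force on the tool from outside, world axes, zero at the start.
- manip.read_torque(): the same for the moment, N m.
- manip.read_width(): finger opening in m.
- manip.read_grip_force(): force on a finger pad.
Only numpy, scipy, OpenCV 4.12 (cv2) and the standard library are available. Lean on these libraries where they do the work, as an engineer would, in place of code of your own. Each camera call takes 0.05 s, during which the arm holds its last target. There are 200 camera calls.

## Working session

There is one attempt and no reset: what is moved stays moved. The work goes in short steps, each a Python script; the robot and the scene stay as the last script left them, time stands still between calls to the robot, and variables do not carry over. Pictures are saved under pics/ and viewed, at most 10 in all, crops included, and the job is handed in when it is done.

```bash
mkdir -p pics; ls
python3 - <<'E'
from rig import manip
import cv2,numpy as np
for c in ("top","side"):
    d=manip.camera(c); cv2.imwrite(f"pics/{c}0.png",d["image"][:,:,::-1])
    print(c,d["fx"],d["cx"],d["cy"],np.round(d["cam_to_world"],4).tolist())
    for t in ("drive","coarse","fine","dimmer_mark"):
        print(t,[(np.round(r["rect"],1).tolist(),round(r["p"],2)) for r in manip.search_frame(c,t)][:3])
print(manip.read_time(), manip.read_ee_rot(), manip.read_width())
E
```

```text
pics
rig.py
top 443.74909160101913 326.6320253490958 238.95952418191362 [[-0.0246, -0.9962, 0.0833, 0.5006], [-0.9997, 0.0249, 0.0033, -0.0189], [-0.0054, -0.0832, -0.9965, 0.7655], [0.0, 0.0, 0.0, 1.0]]
drive [([338.0, 169.1, 476.3, 344.6], 0.67)]
coarse [([397.9, 281.0, 433.8, 318.9], 0.63)]
fine [([404.8, 288.0, 429.8, 309.4], 0.85)]
dimmer_mark [([165.2, 281.2, 207.1, 314.5], 0.95)]
side 449.4870302282371 312.40233050526484 234.53691794685454 [[-0.7337, -0.5065, 0.4529, 0.27], [-0.6794, 0.551, -0.4846, 0.3273], [-0.0041, -0.6632, -0.7484, 0.5718], [0.0, 0.0, 0.0, 1.0]]
drive [([288.0, 149.7, 494.9, 298.3], 0.89)]
coarse []
fine [([424.4, 190.7, 450.2, 219.2], 0.67)]
dimmer_mark [([236.5, 355.5, 279.5, 405.0], 0.86)]
0.5 [-3.10612361e+00 -4.70697897e-01 -1.17788326e-05] 0.0852235662866192
```

Run:
```python
import cv2,numpy as np
a=cv2.imread("pics/top0.png")[150:360,330:490];b=cv2.imread("pics/side0.png")[140:310,280:500]
a=cv2.resize(a,None,fx=2.4,fy=2.4,interpolation=cv2.INTER_CUBIC);b=cv2.resize(b,(400,309),interpolation=cv2.INTER_CUBIC)
o=np.zeros((504,790,3),np.uint8);o[:504,:384]=a[:504];o[:309,386:786]=b
cv2.imwrite("pics/c0.png",o)
```

```text
(no output)
```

View pics/c0.png

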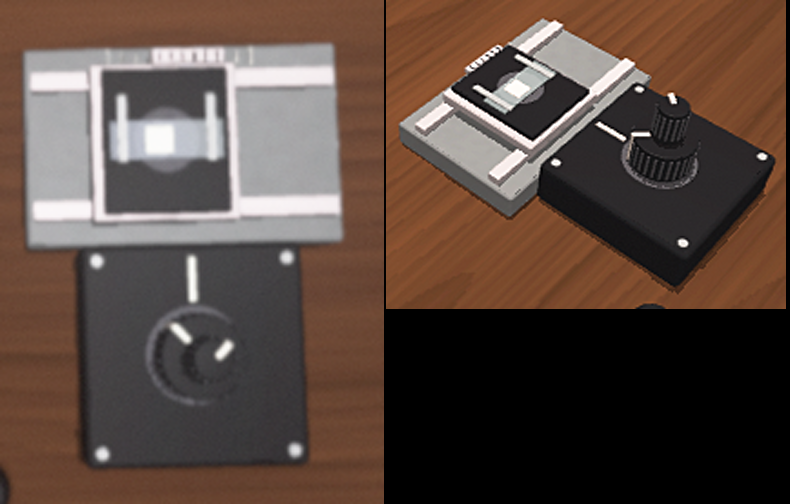

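View pics/top0.png

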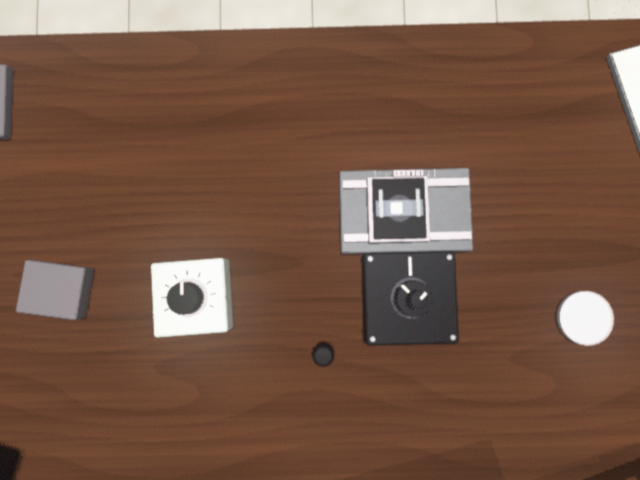

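The top view shows the drive with its knobs near (411,298) and the index mark at (410,266) pointing up, which is world +x. The coarse line is left of the mark and the fine line right of it. The dimmer at (185,298) is well clear. Next I'll measure from the top and side views.

```bash
cat > h.py <<'E'
import numpy as np,cv2
from scipy.spatial.transform import Rotation as R
def blobs(img,rect,thr=150,lo=4):
    l,t,r,b=[int(v) for v in rect]; m=np.zeros(img.shape[:2],np.uint8)
    m[t:b,l:r]=(img[t:b,l:r].min(2)>thr)
    n,L,S,C=cv2.connectedComponentsWithStats(m)
    out=[]
    for i in range(1,n):
        if S[i,4]<lo: continue
        ys,xs=np.nonzero(L==i); w=img[ys,xs].min(1).astype(float)
        P=np.c_[xs,ys]; c=np.average(P,axis=0,weights=w); u,s,v=np.linalg.svd(P-c,full_matrices=False)
        q=(P-c)@v[0]; out.append((c,c+v[0]*q.min(),c+v[0]*q.max(),S[i,4]))
    return out
def plane(d,T,uv,z):
    r=T[:3,:3]@np.array([(uv[0]-d["cx"])/d["fx"],(uv[1]-d["cy"])/d["fy"],1]); o=T[:3,3]
    return o+r*(z-o[2])/r[2]
def tri(rays):
    A=np.zeros((3,3));b=np.zeros(3)
    for o,r in rays:
        r=r/np.linalg.norm(r);M=np.eye(3)-np.outer(r,r);A+=M;b+=M@o
    return np.linalg.solve(A,b)
def ray(d,T,uv): return T[:3,3],T[:3,:3]@np.array([(uv[0]-d["cx"])/d["fx"],(uv[1]-d["cy"])/d["fy"],1])
def down(yaw): # tool z down, tool y at world angle yaw
    y=np.array([np.cos(yaw),np.sin(yaw),0]);z=np.array([0,0,-1.]);return R.from_matrix(np.c_[np.cross(y,z),y,z]).as_rotvec()
E
python3 - <<'E'
from rig import manip
from h import *
for c,rect in (("top",(364,254,460,346)),("side",(360,170,500,300))):
    d=manip.camera(c);T=np.array(d["cam_to_world"])
    print(c)
    for b in blobs(d["image"],rect):
        print(*[np.round(v,1) for v in b], *[np.round(plane(d,T,b[0],z)[:2],4) for z in (.045,.077,.111)])
print(manip.mount if hasattr(manip,'mount') else '', np.round(manip.camera("wrist")["mount"],3).tolist(), manip.read_ee_rot())
print(R.from_rotvec(manip.read_ee_rot()).as_matrix().round(2).tolist())
E
```

```text
top
[449. 257.] [448.6 254.9] [449.4 259.1] 21 [ 0.5266 -0.2141] [ 0.5254 -0.2054] [ 0.5242 -0.1962]
[369.9 258.3] [370.7 255.9] [368.9 261. ] 24 [ 0.5275 -0.0858] [ 0.5263 -0.0828] [ 0.525  -0.0797]
[409.6 265.7] [409.4 257. ] [409.8 275. ] 72 [ 0.5141 -0.1498] [ 0.5135 -0.1439] [ 0.5128 -0.1378]
[404.9 288.3] [401.2 284.8] [408.4 291.6] 38 [ 0.4778 -0.1407] [ 0.4788 -0.1353] [ 0.4799 -0.1295]
[422.8 295.6] [425.5 292.4] [420. 299.] 34 [ 0.4655 -0.1691] [ 0.467  -0.1624] [ 0.4687 -0.1553]
[452.5 337.1] [451.9 334.8] [452.9 339.2] 19 [ 0.3985 -0.2135] [ 0.403  -0.2049] [ 0.4079 -0.1957]
[372.1 338.9] [370.5 340.5] [374. 337.] 22 [ 0.3988 -0.0852] [ 0.4033 -0.0823] [ 0.4081 -0.0791]
side
[389.4 182.9] [352.1 210.3] [410.9 167.1] 793 [ 0.5716 -0.1926] [ 0.5533 -0.161 ] [ 0.5338 -0.1274]
[364.1 180.8] [366.3 175.9] [360.5 189.2] 112 [ 0.6074 -0.1672] [ 0.5869 -0.1371] [ 0.5651 -0.1052]
[391.4 204.2] [420.5 178.2] [356.7 235.3] 364 [ 0.5377 -0.1522] [ 0.5215 -0.123 ] [ 0.5042 -0.0921]
[418.9 188.8] [416.9 188.3] [420.9 189.2] 11 [ 0.5254 -0.2148] [ 0.5099 -0.1818] [ 0.4934 -0.1469]
[437.2 193.6] [436. 191.] [438.4 196.3] 18 [ 0.4958 -0.2256] [ 0.482 -0.192] [ 0.4675 -0.1563]
[403.6 211.9] [396.3 207.5] [410.9 216.2] 42 [ 0.5124 -0.1512] [ 0.4977 -0.1221] [ 0.482  -0.0912]
[419.6 213.5] [415.  213.5] [424.  213.5] 20 [ 0.4912 -0.1657] [ 0.4777 -0.1358] [ 0.4634 -0.104 ]
[486.5 225.6] [484.2 224.6] [488.3 226.4] 14 [ 0.3978 -0.215 ] [ 0.39   -0.1821] [ 0.3818 -0.1471]
[373.  229.1] [371.  229.1] [375.  229.1] 13 [ 0.5259 -0.087 ] [ 0.5104 -0.0619] [ 0.4939 -0.0351]
[442.9 273.4] [440.8 272.8] [445.  273.9] 17 [ 0.398  -0.0867] [ 0.3902 -0.0616] [ 0.382  -0.0349]
 [[0.0, -0.956, -0.294, 0.076], [1.0, 0.0, -0.001, -0.0], [0.001, -0.294, 0.956, -0.143], [0.0, 0.0, 0.0, 1.0]] [3.10601829e+00 4.70681541e-01 3.96272089e-05]
[[0.96, 0.3, 0.0], [0.3, -0.96, -0.0], [0.0, 0.0, -1.0]]
```

```bash
cat >> h.py <<'E'
AX=np.array([.4623,-.1502])
def wcam(manip):
    p=np.array(manip.read_position());r=np.array(manip.read_ee_rot());d=manip.camera("wrist")
    T=np.eye(4);T[:3,:3]=R.from_rotvec(r).as_matrix();T[:3,3]=p
    return d,T@np.array(d["mount"])
def proj(d,T,X):
    c=(np.asarray(X)-T[:3,3])@T[:3,:3]; return np.stack([d["fx"]*c[...,0]/c[...,2]+d["cx"],d["fy"]*c[...,1]/c[...,2]+d["cy"]],-1)
def rectify(d,T,z,c,half=.075,n=300):
    g=np.linspace(half,-half,n);X=np.zeros((n,n,3));X[...,0]=c[0]+g[:,None];X[...,1]=c[1]+g[None,:];X[...,2]=z
    uv=proj(d,T,X).astype(np.float32);return cv2.remap(np.ascontiguousarray(d["image"]),uv[...,0],uv[...,1],cv2.INTER_LINEAR)
E
cat > look.py <<'E'
import sys
from rig import manip
from h import *
def look(name=None):
    d,T=wcam(manip); n=300;half=.075;res={}
    tiles=[]
    for k,z,rr in (("house",.045,.072),("coarse",.077,.031),("fine",.111,.016)):
        im=rectify(d,T,z,AX); tiles.append(im)
        W=[]
        for b in blobs(im,(0,0,300,300),thr=120,lo=12):
            q=lambda p:np.array([half-p[1]*2*half/(n-1),half-p[0]*2*half/(n-1)])
            c,e,f=q(b[0]),q(b[1]),q(b[2])
            if np.linalg.norm(c)<rr and b[3]<900:
                v=f-e; v=v if v@c>0 else -v
                W.append((np.round(c*1000,1).tolist(),"len",round(1000*np.linalg.norm(v),1),"dir",round(np.arctan2(v[1],v[0]),3),"pos",round(np.arctan2(c[1],c[0]),3)))
        print(k,*W,sep="\n  ")
    if name: cv2.imwrite(name,np.hstack(tiles)[:,:,::-1][:, :900] if 0 else cv2.resize(np.hstack(tiles)[:,:,::-1],(798,266)))
E
python3 - <<'E'
from look import *
q=manip.move_to([*AX,.2],down(-np.pi/2+.37))
print(manip.read_time(),manip.read_position(),np.round(manip.read_joint_positions(),2))
look("pics/w1.png")
E
```

```text
2.5583 [ 0.46244216 -0.1509375   0.20011522] [-0.34  0.26  1.96 -0.    0.92  0.86]
house
  ([52.1, -0.4], 'len', np.float64(31.1), 'dir', np.float64(-0.006), 'pos', np.float64(-0.007))
  ([29.8, -5.6], 'len', np.float64(29.7), 'dir', np.float64(1.368), 'pos', np.float64(-0.186))
  ([28.6, 12.4], 'len', np.float64(5.1), 'dir', np.float64(1.065), 'pos', np.float64(0.41))
  ([11.8, 13.9], 'len', np.float64(21.5), 'dir', np.float64(0.66), 'pos', np.float64(0.864))
  ([15.6, -27.3], 'len', np.float64(7.8), 'dir', np.float64(-2.578), 'pos', np.float64(-1.051))
  ([-9.4, -15.6], 'len', np.float64(22.2), 'dir', np.float64(2.788), 'pos', np.float64(-2.115))
coarse
  ([18.1, 15.2], 'len', np.float64(19.5), 'dir', np.float64(0.66), 'pos', np.float64(0.698))
  ([21.6, -21.5], 'len', np.float64(7.2), 'dir', np.float64(0.561), 'pos', np.float64(-0.781))
  ([-0.8, -11.0], 'len', np.float64(19.6), 'dir', np.float64(-0.364), 'pos', np.float64(-1.644))
fine
  ([8.3, -6.2], 'len', np.float64(17.1), 'dir', np.float64(-0.376), 'pos', np.float64(-0.644))
```

View pics/w1.png

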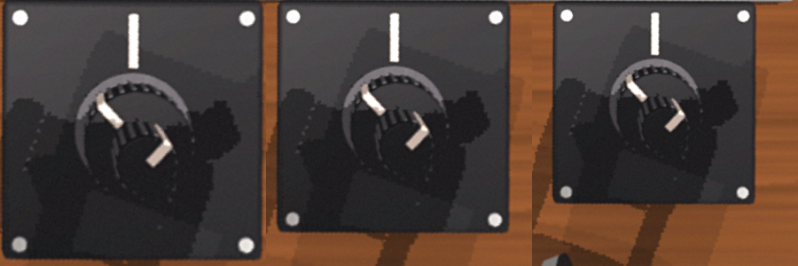

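The rectified wrist views show the index mark at about 0 rad, the coarse line at about +0.75 and the fine line at about -0.8. Each line also wraps down the side of its knob, so I'll restrict the measurement to the top discs and then turn the coarse knob.

```bash
cat >> look.py <<'E'
def ang(kind,guess,save=None):
    """line angle on a knob's top disc / index mark, from the wrist camera: radial and fitted"""
    d,T=wcam(manip); z,r0,r1={"coarse":(.077,.016,.0265),"fine":(.111,.004,.0125),"mark":(.045,.037,.065)}[kind]
    im=rectify(d,T,z,AX).min(2).astype(float); g=np.linspace(.075,-.075,300);X,Y=np.meshgrid(g,g,indexing="ij")
    r=np.hypot(X,Y);a=np.angle(np.exp(1j*(np.arctan2(Y,X)-guess)))
    m=(r>r0)&(r<r1)&(abs(a)<.55)&(im>120); 
    if m.sum()<8: return None,None,int(m.sum())
    P=np.c_[X[m],Y[m]];c=P.mean(0);v=np.linalg.svd(P-c,full_matrices=False)[2][0];v=v if v@c>0 else -v
    if save: cv2.imwrite(save,cv2.resize(rectify(d,T,z,AX,.05)[:,:,::-1],(400,400)))
    return round(guess+a[m].mean(),3),round(float(np.arctan2(v[1],v[0])),3),int(m.sum())
E
python3 - <<'E'
from look import *
print("mark",ang("mark",0.),"coarse",ang("coarse",.75),"fine",ang("fine",-.78))
p0=-np.pi/2+.37
manip.servo_line([*AX,.125],rate=.2)
manip.servo_line([*AX,.050],rate=.1); print(manip.read_position(),manip.read_contact_force())
manip.command_gripper(.04,40); print("grip",manip.read_width(),manip.read_grip_force(),manip.read_contact_force(),manip.read_torque(),manip.read_time())
E
```

```text
mark (np.float64(-0.006), -0.008, 650) coarse (np.float64(0.702), 0.822, 207) fine (np.float64(-0.716), -0.805, 146)
[ 0.46272906 -0.15034064  0.05048918] [-0.39705455 -0.43774617 -0.26345406]
grip 0.05534549313337521 40.85748732089996 [-1.49724562 -1.25809658  7.73647047] [-0.3685285   0.25148191 -0.01094671] 4.575
```

```bash
cat >> look.py <<'E'
def turn(p0,p1,z,n=4):
    for p in np.linspace(p0,p1,n+1)[1:]:
        manip.move_to([*AX,z],down(p))
    print("turned",manip.read_time(),manip.read_position(),"F",np.round(manip.read_contact_force(),1),"M",np.round(manip.read_torque(),2))
E
python3 - <<'E'
from look import *
p0=-np.pi/2+.37
turn(p0,p0-.75,.0505)
manip.command_gripper(.085); print(manip.read_time(),manip.read_contact_force())
manip.servo_line([*AX,.125],rate=.15)
manip.servo_line([*AX,.2],rate=.25)
print(manip.read_time(),"mark",ang("mark",0.),"coarse",ang("coarse",.0),"fine",ang("fine",-.78))
look("pics/w2.png")
E
```

```text
turned 5.775 [ 0.46282137 -0.15088274  0.05096237] F [-1.3 -5.9  4.4] M [-1.18  0.2  -0.14]
6.1833 [-0.20856466  0.26110561  0.16944266]
7.2833 mark (np.float64(-0.004), -0.002, 611) coarse (np.float64(0.0), 0.0, 210) fine (np.float64(-0.714), -0.742, 131)
house
  ([52.2, -0.2], 'len', np.float64(30.6), 'dir', np.float64(0.002), 'pos', np.float64(-0.004))
  ([17.4, 3.1], 'len', np.float64(21.5), 'dir', np.float64(-0.08), 'pos', np.float64(0.173))
  ([-8.0, -1.8], 'len', np.float64(24.6), 'dir', np.float64(2.537), 'pos', np.float64(-2.925))
coarse
  ([23.1, -0.2], 'len', np.float64(19.2), 'dir', np.float64(-0.083), 'pos', np.float64(-0.01))
  ([0.3, -4.5], 'len', np.float64(22.0), 'dir', np.float64(-0.601), 'pos', np.float64(-1.498))
fine
  ([9.4, -7.6], 'len', np.float64(19.2), 'dir', np.float64(-0.6), 'pos', np.float64(-0.679))
```

View pics/w2.png

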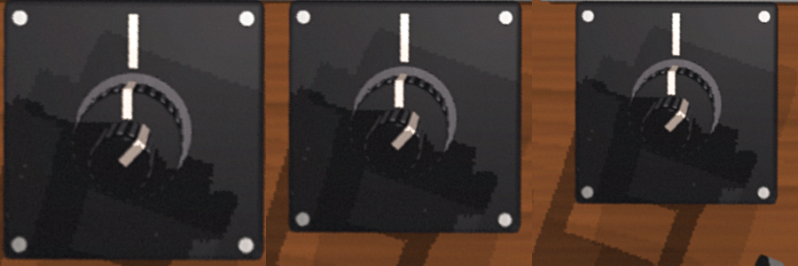

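The coarse line now sits on the mark (0.00 against -0.003). I'll turn the fine knob counter-clockwise by 0.75 and then look.

Run:
```python
from look import *
p0=-np.pi/2+.37-.75; z=.083
manip.command_gripper(.05)
manip.servo_line([*AX,.125],rate=.25)
manip.servo_line([*AX,z],rate=.1); print(manip.read_position(),manip.read_contact_force())
manip.command_gripper(.015,25); print("grip",manip.read_width(),manip.read_grip_force(),manip.read_contact_force(),manip.read_torque(),manip.read_time())
turn(p0,p0+.75,z)
manip.command_gripper(.05); print(manip.read_time(),manip.read_contact_force())
manip.servo_line([*AX,.125],rate=.15)
manip.servo_line([*AX,.2],rate=.25)
print(manip.read_time(),"mark",ang("mark",0.),"coarse",ang("coarse",.0),"fine",ang("fine",0))
look("pics/w3.png")
```

```text
[ 0.46287012 -0.15039833  0.0837044 ] [ 0.71435952 -0.84595864 -0.15847763]
grip 0.02632231364022314 24.974123239517212 [-1.82018012 -3.18077239  5.33580694] [-0.48373751  0.27870799  0.01266328] 9.2667
turned 10.4667 [ 0.46274752 -0.15065721  0.08397138] F [-2.  -2.3  5.5] M [-0.25  0.3   0.06]
10.825 [-0.93186804 -0.95322803  0.60684912]
11.7083 mark (np.float64(-0.006), -0.007, 631) coarse (np.float64(-0.01), 0.002, 226) fine (np.float64(-0.064), -0.001, 135)
house
  ([52.1, -0.3], 'len', np.float64(31.1), 'dir', np.float64(-0.006), 'pos', np.float64(-0.007))
coarse
  ([14.6, -1.7], 'len', np.float64(41.9), 'dir', np.float64(0.178), 'pos', np.float64(-0.118))
fine
```

View pics/w3.png

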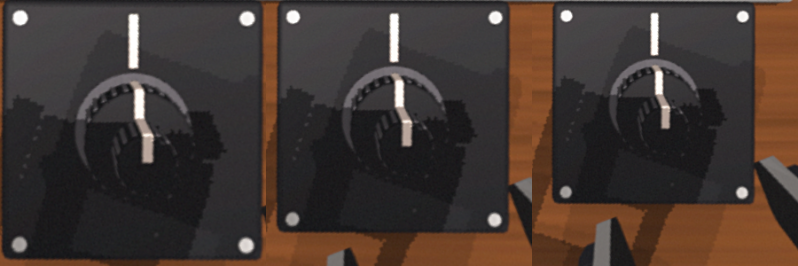

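All three directions agree within 0.01 rad. As an independent check, I'll put the wrist camera in the mark's own plane and then use the top camera with the arm moved away.

Run:
```python
from look import *
for dx in (0,-.05):
    manip.move_to([AX[0]+dx,AX[1],.17],down(-np.pi/2))
    print("mark",ang("mark",0.),"coarse",ang("coarse",.0),"fine",ang("fine",0,"pics/f%d.png"%(dx*-100)))
manip.move_to([.2,-.45,.25],down(-1.3)); print(manip.read_time())
d=manip.camera("top");T=np.array(d["cam_to_world"])
for b in blobs(d["image"],(390,254,440,325)):
    for z in (.045,.077,.111):
        e,f=plane(d,T,b[1],z),plane(d,T,b[2],z); v=(f-e)*np.sign(f[0]-e[0]); print(z,np.round(plane(d,T,b[0],z)[:2],4),"dir",round(np.arctan2(v[1],v[0]),3),b[3])
a=cv2.resize(d["image"][250:350,360:460,::-1],(390,390),interpolation=cv2.INTER_CUBIC);b=cv2.resize(cv2.imread("pics/f0.png"),(390,390));cv2.imwrite("pics/f.png",np.hstack([a,b]))
```

```text
mark (np.float64(-0.005), -0.005, 628) coarse (np.float64(-0.013), 0.009, 232) fine (np.float64(-0.036), -0.002, 155)
mark (np.float64(-0.01), 0.001, 668) coarse (np.float64(-0.011), -0.01, 235) fine (np.float64(-0.027), -0.006, 189)
14.3667
0.045 [ 0.5141 -0.1498] dir -0.016 72
0.077 [ 0.5135 -0.1439] dir -0.016 72
0.111 [ 0.5128 -0.1378] dir -0.016 72
0.045 [ 0.4835 -0.156 ] dir 0.014 36
0.077 [ 0.4842 -0.1499] dir 0.014 36
0.111 [ 0.485  -0.1434] dir 0.014 36
0.045 [ 0.4678 -0.1632] dir 0.024 30
0.077 [ 0.4692 -0.1568] dir 0.024 30
0.111 [ 0.4708 -0.15  ] dir 0.024 30
```

View pics/f.png

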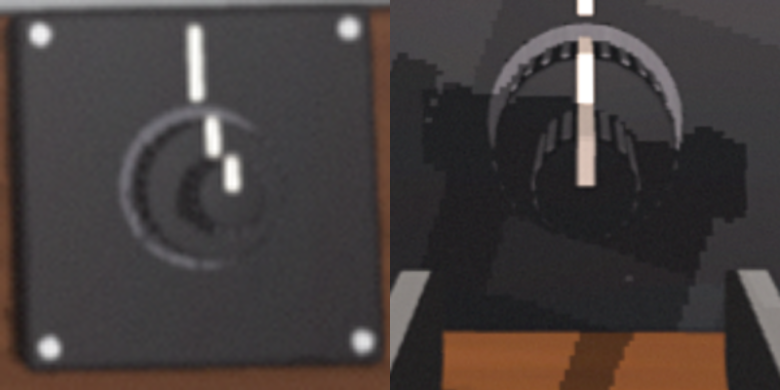

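The wrist view along the mark's plane shows the mark (x≈585), coarse line (585) and fine line (586) in one straight line. In the top view the three are parallel and differ only by parallax. The arm is clear, so I'm handing in.

```bash
python3 -c "
from rig import manip
print(manip.sign_off())"
```

```text
the job is handed in; nothing more can be done
None
```

I turned the coarse knob to the index mark first, then the fine knob; both lines now measure within about 0.04 rad of the mark. The arm never went near the dimmer, and I handed the job in at about 14 s.

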